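# Tag out the sprung-lid bin and hold its lid just below balance

## Robot

A 6-joint arm with a two-finger parallel gripper is mounted at the origin on a cart in front of the work surface, level with it; the furniture and walls round the work are solid. World frame = base frame: x ahead of the robot, y to its left, z up, the work surface at z = 0. Lengths are in m, angles in rad, forces in N, time in s.
With the tool pointing down it reaches from about 0.275 to 0.85 m from the base axis. Payload 19 kg.
Tool frame: the origin (TCP) lies at the very end of the fingers, on their centre line; the grasp point (between the pads) lies 19 mm behind it; z points along the fingers, y is the line along which they close (so a half turn about z gives the same grasp; the last joint's range is limited). The gripper opens to 85 mm and grips with 20 to 120 N. Pads are 22 mm wide; open, the fingers measure 114 mm over their backs; the gripper's body (76 mm by 85 mm) begins 54 mm behind the grasp point. The pads swing forward as they close: fully open they stand 13 mm farther back than shut.
Start: joints at [1.057, 0.15, 1.437, -0, 1.554, -0.134], TCP at [0.213, 0.534, 0.231] pointing down, gripper open.
Joint ranges: [-2.8, 2.8], [-0.68, 2.1], [0.12, 2.68], [-1.39, 4.53], [0.16, 2.79], [-2.81, 2.81]. Speed limits (rad/s): [1.89, 1.89, 2.22, 3.01, 3.01, 3.01].

## Interface

Orientations are given as a rotation vector (axis times angle).
In Python, from plant import get_obs, get_image, calibration, finish_job gives the robot as it stands.
- The arm moves only by the tool apply_moves, never from a script. Its argument "commands" is a list of rows, each a list of 2 entries, a list of its own where there are three numbers: the shift along the tool's x, y, z in cm, then the turn about the tool's z in rad. A call has 1 to 20 rows; each row is the pose to reach, as a shift and turn from the pose commanded when the call began, along the tool's axes at that moment; what a row does not reach only later rows make up. A row lasts 1/10 s, in which the tool goes at most 50 mm and 8.59 degrees, less where a joint would pass 70% of its speed; a pose out of reach is approached as far as the arm can. A call with a gripper value outside its range is refused whole. "claw" is the closure, from -1 (fully open) to 1 (shut), so that 0 is half open, set as the call begins (left out, the last holds). The fingers move at their own pace and stop on an object; the grip force is fixed at half the most. Time passes only in rows, so rows that repeat a pose let the fingers close. It gives the time, the measured TCP pose, the force, the opening and the grip force at its end, in the units of the state.
- get_obs(): the state, without advancing time (a new reading comes with each control period).
- get_image(name): name is "scene" or "top"; returns (picture, depth): 420x560x3 uint8, red, green, blue; 420x560 float32, m along the optical axis (not along the pixel's ray), 0 where there is no reading.
- calibration(name): a dict with "mtx" (3x3 intrinsics, pixels), "R" (3x3) and "t" (3): a world point X has camera coordinates R X + t. Camera axes: x right, y down, z forward; pixel columns grow to the right and rows downward; lengths in m; the calibration is good to about 2 mm. A picture is of the moment at which its call begins. calibration takes no time and is no camera call.
- finish_job(): hands the job in; it is judged then, once.
The state is a dict: "clock": time; "q": joint angles; "dq": joint speeds; "tau": joint torques, N m; "eef_pos": TCP position; "orientation": TCP orientation; "force": force on the tool from outside, world axes, zero at the start; "wrist_torque": the same for the moment, N m; "opening": opening from 0.0 (shut) to 1.0 (fully open); "finger_force": force on a finger pad.
Only numpy, scipy, OpenCV 4.12 (cv2) and the standard library are available. Lean on these libraries where they do the work, as an engineer would, in place of code of your own. Each camera call takes 0.05 s, during which the arm holds its last target. There are 200 camera calls.

## Task

The spring of the blue parts bin's lid is to be adjusted: first take the red out-of-service tag from its wooden holder, hang it by its eye on the peg of the tag post and let go of it. Then lift the bin's lid by its black knob to a few degrees past its balance point (57 degrees open), without letting the spring throw it wide open (never beyond about 74 degrees) or letting it drop, and ease it back and hold it still just below balance, at about 51 degrees, so that a colleague can reach the spring; the program finishes while the gripper is still holding the lid there. Leave the oiler, dish, eraser and marker alone.

Things in the scene. Friction and masses are not known exactly. Their poses are not given: they have to be found in the camera images.
- tag: Red plate 56 wide x 8 thick x 100 mm high, loose, 0.1 kg, with a black grip block 26 wide x 12 thick x 30 mm high on top (heights 98 to 128 mm). Origin: centre of the underside; z up the tag, y its width, x through it; both faces alike. Starts upright in the holder's slot, origin 8 mm above the table: grip the block across its thickness (fingers close along x), lift straight up.
- tag_eye (a point): Centre of the tag's round eye, a 26 mm hole right through the thickness (axis = tag x), 78 mm above the tag's underside; 9 mm of plate above the hole, then the grip block.
- tag_holder: Wooden block 60 x 90 mm, 31 mm high, fixed, with a slot (10 mm wide, 23 mm deep) along its y axis across its middle. Origin: centre of the underside.
- tag_post: Fixed tag post: dark base plate 90 x 70 x 14 mm, aluminium upright 16 mm thick, 167 mm high, with a steel peg pointing along the post's -x axis (roughly toward the robot). Origin: foot of the upright, at table height; z up.
- peg_root (a point): Where the 9 mm thick peg leaves the upright, on the peg's axis, 156 mm above the table.
- peg_tip (a point): The free end of the peg (a red ball 13 mm thick), 64 mm out from peg_root along the post's -x axis and 8 mm higher. The eye goes over this end. A hung tag's eye centre is about 8 mm below the peg's axis.
- bin: Blue open bin 180 x 180 mm, 90 mm high, walls 4 mm, fixed, with a grey sprung lid. Origin: centre of the underside; its front, with the knob, faces its -x axis; z up.
- bin_hinge (a point): Middle of the lid's hinge axis, on the bin's far rim: 90 mm behind the bin's origin (bin +x) and 92 mm above the table; the axis runs along the bin's y.
- lid (a joint): Angle of the grey lid (190 x 188 mm), rad: 0 shut, grows as the front edge rises, stop at 1.5. A spring carries most of its weight; below the balance point at 1.0 rad (57 degrees) it falls shut if let go, above it the spring throws it open. Starts shut. Raising takes under 3 N at the knob; past balance it pulls open with under 2 N and must be held back.
- lid_knob (a point): Centre of the lid's black knob, a cylinder 24 mm thick, 28 mm long along the bin's y, in front of the lid on a 14 mm wide stem: 240 mm from the hinge axis and 12 mm above it in the lid's frame (shut: toward bin -x, 104 mm above the table). Pinched by its flat ends (fingers close along bin y) it turns between the fingers, so the tool can stay pointing down.
- oiler: Small pale oil bottle with a red cap and thin spout, standing, 41 mm across, 118 mm high, loose; leave alone. Origin: centre of the underside.
- dish: Small pale dish with washers, 65 mm across, 20 mm high, loose; leave alone. Origin: centre of the underside.
- eraser: Eraser in a blue sleeve, 19 x 46 x 12 mm, loose; leave alone. Origin: centre of the underside.
- marker: Black and white marker pen, 135 mm long, 17 mm thick, lying; leave alone. Origin: its middle, underside.
Mind the look-alikes: they are no part of the job. Several things have the shape of the tag; the one meant has the colours described above.

How it is judged:
By the outcome, as a careful person would: the job done as asked, in the order asked, and still so for the second after the job is handed in, while the arm keeps its last pose, push and grip.
It also fails if it takes over 64 s, if anything falls off the work surface, if the arm or the gripper's body presses on something with over 40 N, if the wrist force passes 120 N, or if a joint passes its speed limit or range.

## Working session

There is one attempt and no reset: what is moved stays moved. The work goes in short steps, Python scripts to look and compute and a tool call to move; the robot and the scene stay as the last step left them, time stands still between calls to the robot, and variables do not carry over. Pictures are saved under pics/ and viewed, at most 10 in all, crops included, and the job is handed in when it is done.

Besides the shell and the picture viewer there is one more tool, called after "Request:" in YAML: its name, and indented under it one key for each argument. apply_moves: Moves the arm, as the interface text tells. Its arguments: {"type":"object","properties":{"commands":{"type":"array"},"claw":{"type":"number"}},"required":["commands"]}

```bash
mkdir -p pics; cat > h.py <<'E'
import numpy as np, cv2
from plant import get_obs,get_image,calibration
def snap(n):
    im,d=get_image(n); np.savez('%s.npz'%n,im=im,d=d); return im,d
def load(n):
    z=np.load('%s.npz'%n); return z['im'],z['d']
def world(n,d):
    c=calibration(n); K,R,t=map(np.array,(c['mtx'],c['R'],c['t']))
    v,u=np.mgrid[:d.shape[0],:d.shape[1]]
    p=np.stack([(u-K[0,2])/K[0,0]*d,(v-K[1,2])/K[1,1]*d,d],-1)
    return (p-t.ravel())@R
def save(name,im): cv2.imwrite('pics/'+name,cv2.cvtColor(im,cv2.COLOR_RGB2BGR))
E
python3 - <<'E'
from h import *
for n in('scene','top'):
    im,d=snap(n); save(n+'0.png',im); c=calibration(n); print(n,-np.array(c['R']).T@np.ravel(c['t']))
o=get_obs(); print({k:np.round(v,3) for k,v in o.items()})
E
```

```text
scene [-0.20935189 -0.97394313  0.71997246]
top [ 0.30755344 -0.12857578  1.21367952]
{'clock': np.float64(0.1), 'q': array([ 1.057,  0.151,  1.438,  0.   ,  1.554, -0.134]), 'dq': array([ 0.   , -0.   , -0.002,  0.001, -0.001, -0.   ]), 'tau': array([ 4.0000e-03, -7.1437e+01, -5.7180e+01, -0.0000e+00,  7.0000e-03,
       -0.0000e+00]), 'eef_pos': array([0.213, 0.534, 0.231]), 'orientation': array([-5.930e-01, -3.085e+00,  2.000e-03]), 'force': array([0.01 , 0.713, 1.409]), 'wrist_torque': array([ 0.036, -0.025,  0.004]), 'finger_force': np.float64(0.0), 'opening': np.float64(1.003)}
```

View pics/scene0.png

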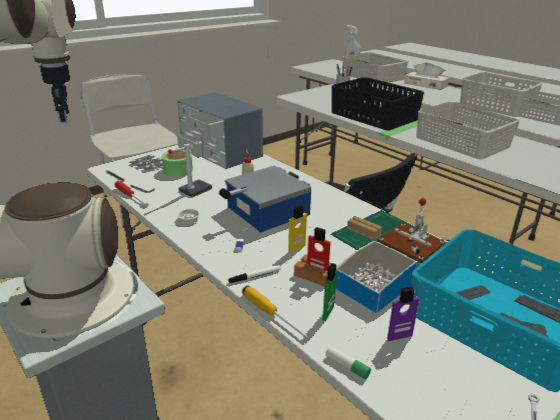

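View pics/top0.png

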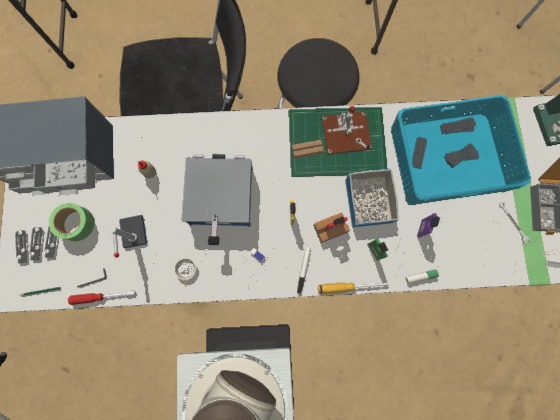

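The scene shows four tag shapes: yellow (297,233), red in the wooden holder (318,252), green (330,292) and purple (403,316). I choose the red one, at about (333,226) in the top view. The post is at (190,170) in scene and (133,233) in top. The bin is at (268,197) in scene, with its knob at (225,193) in scene and (213,240) in top.

```bash
python3 - <<'E'
from h import *
s,ds=load('scene');t,dt=load('top')
a=cv2.resize(s[215:305,280:400],(480,360),interpolation=3)
b=cv2.resize(t[185:265,290:397],(480,360),interpolation=3)[:, :320]
c=cv2.resize(t[200:290,95:228],(532,360),interpolation=3)
d=cv2.resize(s[135:205,165:245],(267,360)[::1] and (411,360),interpolation=3)
can=np.zeros((600,800,3),np.uint8)
import itertools
A=cv2.resize(s[220:290,290:350],(360,420)[0:2],interpolation=3)
out=np.zeros((600,800,3),np.uint8)
f=lambda im,r0,r1,c0,c1,k: cv2.resize(im[r0:r1,c0:c1],None,fx=k,fy=k,interpolation=3)
def put(x,r,c): out[r:r+x.shape[0],c:c+x.shape[1]]=x
put(f(s,220,290,285,350,6)[:300*2][:420],0,0)      # scene tag k6 origin (285,220)
put(f(t,205,250,305,355,8)[:360,:400],0,400)        # top tag k8
put(f(t,210,262,105,150,4),370,400)   # top post k4
put(f(t,205,250,195,230,5),370,600)   # top knob k5
put(f(s,140,200,165,230,3),420,0)    # scene post k3
save('crop1.png',out)
Wt=world('top',dt);Ws=world('scene',ds)
np.set_printoptions(precision=4,suppress=True)
def reg(W,im,box,name,zr):
    r0,r1,c0,c1=box; w=W[r0:r1,c0:c1].reshape(-1,3); m=(w[:,2]>zr[0])&(w[:,2]<zr[1])
    p=w[m]; r=cv2.minAreaRect((p[:,:2]*1000).astype(np.float32)); print(name,m.sum(),p.mean(0),r)
reg(Wt,t,(205,250,305,355),'holder top',(0.024,0.037))
reg(Wt,t,(205,250,305,355),'tagblock top',(0.12,0.15))
reg(Ws,s,(225,275,300,335),'tag scene',(0.05,0.15))
reg(Wt,t,(140,245,175,262),'bin lid',(0.08,0.1))
reg(Wt,t,(205,250,195,230),'knob',(0.1,0.13))
reg(Wt,t,(205,262,105,150),'post base',(0.008,0.02))
reg(Wt,t,(205,262,105,150),'peg',(0.14,0.19))
reg(Ws,s,(140,200,175,215),'peg sc',(0.03,0.18))
hsv=cv2.cvtColor(s,cv2.COLOR_RGB2HSV)
E
```

```text
holder top 478 [ 0.4874 -0.3011  0.0308] ((495.6038818359375, -316.79827880859375), (65.40718078613281, 126.86168670654297), 23.814971923828125)
tagblock top 49 [ 0.4907 -0.3068  0.1352] ((491.42694091796875, -307.5309753417969), (11.670087814331055, 26.298526763916016), 19.367450714111328)
tag scene 665 [ 0.48   -0.3196  0.0921] ((485.8228759765625, -314.4154052734375), (290.3760681152344, 47.980064392089844), 61.41093444824219)
bin lid 3875 [0.6036 0.0237 0.0968] ((589.7437744140625, 25.522674560546875), (188.5784149169922, 236.77854919433594), 85.78721618652344)
knob 266 [0.4921 0.0339 0.1065] ((499.56256103515625, 38.530029296875), (94.46717834472656, 107.8342514038086), 86.93582916259766)
post base 605 [0.5108 0.286  0.0144] ((509.9167785644531, 289.1584777832031), (90.87207794189453, 71.28748321533203), 9.096628189086914)
peg 146 [0.463  0.2807 0.163 ] ((458.2380676269531, 281.92919921875), (77.62262725830078, 16.313419342041016), 6.27722692489624)
peg sc 759 [0.5788 0.415  0.0679] ((593.8636474609375, 422.8196105957031), (416.60382080078125, 143.81051635742188), 58.6280517578125)
```

View pics/crop1.png

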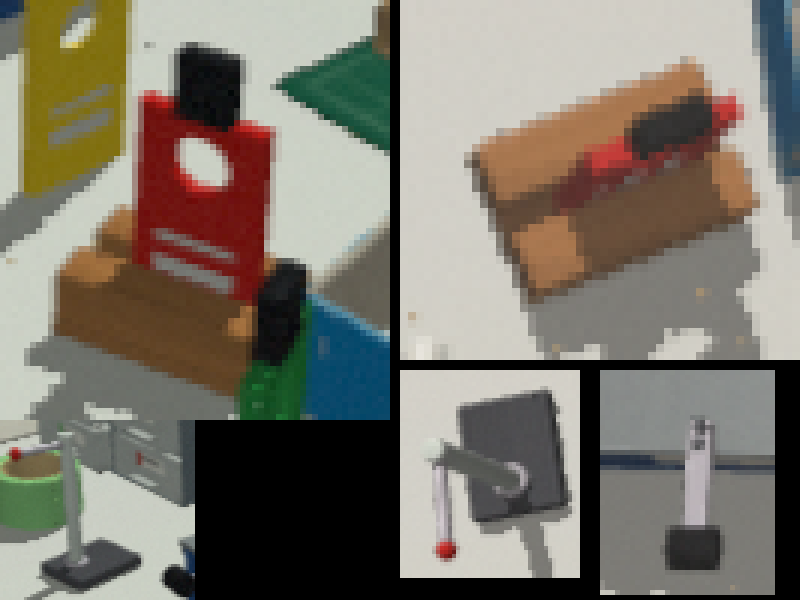

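The close crop confirms the target: a red plate with a black block in the wooden holder. The post's red ball is at crop (446,550) and the black knob at crop (693,547). Next I refine the fits.

```bash
python3 - <<'E'
from h import *
np.set_printoptions(precision=4,suppress=True)
t,dt=load('top');s,ds=load('scene')
Wt=world('top',dt);Ws=world('scene',ds)
H=cv2.cvtColor(t,cv2.COLOR_RGB2HSV).astype(int);Hs=cv2.cvtColor(s,cv2.COLOR_RGB2HSV).astype(int)
def fit(W,hs,box,name,zr,cm=None):
    r0,r1,c0,c1=box; w=W[r0:r1,c0:c1]; h=hs[r0:r1,c0:c1]
    m=(w[...,2]>zr[0])&(w[...,2]<zr[1])
    if cm is not None:m&=cm(h)
    p=w[m]; r=cv2.minAreaRect((p[:,:2]*1000).astype(np.float32)); print(name,m.sum(),p.mean(0),p[:,2].min(),p[:,2].max(),np.round(r[0],1),np.round(r[1],1),round(r[2],1)); return p
fit(Wt,H,(205,250,312,352),'holder',(.027,.035),lambda h:(h[...,0]>5)&(h[...,0]<25)&(h[...,1]>80))
fit(Wt,H,(205,250,305,355),'block',(.12,.15),lambda h:h[...,2]<90)
fit(Wt,H,(205,250,305,355),'plate',(.07,.125),lambda h:((h[...,0]<5)|(h[...,0]>174))&(h[...,1]>120))
p=fit(Ws,Hs,(225,275,300,335),'plate sc',(.035,.12),lambda h:((h[...,0]<5)|(h[...,0]>174))&(h[...,1]>120))
vx,vy,x0,y0=cv2.fitLine(p[:,:2].astype(np.float32),cv2.DIST_HUBER,0,.001,.001).ravel(); print(' line yaw',np.degrees(np.arctan2(-vx,vy)),x0,y0)
p=fit(Wt,H,(140,245,175,262),'lidplate',(.085,.105),lambda h:(h[...,1]<60)&(h[...,2]>60))
p=p[(p[:,0]>.52)];r=cv2.minAreaRect((p[:,:2]*1000).astype(np.float32));print(r,p[:,2].mean())
fit(Wt,H,(225,250,200,225),'knob',(.095,.13),lambda h:h[...,2]<70)
fit(Wt,H,(210,262,105,150),'base',(.009,.02))
p=fit(Wt,H,(210,262,105,150),'peg',(.145,.19))
red=lambda h:((h[...,0]<8)|(h[...,0]>170))&(h[...,1]>120)
fit(Wt,H,(235,262,105,125),'ball top',(.14,.2),red)
fit(Ws,Hs,(140,165,160,180),'ball sc',(.14,.2),red)
fit(Ws,Hs,(140,200,180,200),'upright',(.03,.14),lambda h:h[...,1]<60)
for x in np.arange(p[:,0].min(),p[:,0].max(),.008):
    q=p[(p[:,0]>=x)&(p[:,0]<x+.008)]; print(len(q),q.mean(0) if len(q) else '', np.ptp(q[:,1]) if len(q) else '')
E
```

```text
holder 398 [ 0.4852 -0.299   0.031 ] 0.027013648969275054 0.03492924169796097 [ 488.9 -301.1] [59.2 88.4] 18.7
block 42 [ 0.4897 -0.3066  0.1351] 0.12101841302586064 0.13971229184114214 [ 490.1 -307.1] [ 9.7 24.6] 18.8
plate 44 [ 0.4872 -0.3003  0.099 ] 0.07032093841117418 0.11433081320677442 [ 490.  -307.3] [ 8.2 54.7] 17.0
plate sc 463 [ 0.4869 -0.3129  0.0728] 0.035276966364123814 0.11250295778284762 [ 487.7 -310.7] [13.3 56. ] 19.0
 line yaw -161.20293 0.48578405 -0.30916664
lidplate 4402 [0.6021 0.0238 0.0973] 0.08517709281233325 0.10492990604787272 [589.5  25.5] [188.6 237.2] 85.8
((611.6930541992188, 24.155776977539062), (189.41307067871094, 192.45590209960938), 86.46920776367188) 0.09726591398891188
knob 85 [0.4548 0.0338 0.113 ] 0.10251635069619554 0.1208404447889994 [455.2  34.5] [26.9 19.9] 87.7
base 595 [0.5109 0.2862 0.0145] 0.009005982152962798 0.01984527860089146 [509.9 289.2] [90.9 71.3] 9.1
peg 143 [0.4624 0.2807 0.1634] 0.1455460859874913 0.17482279257371636 [458.2 281.9] [77.6 16.3] 6.3
ball top 16 [0.4243 0.2745 0.1686] 0.16373718101447235 0.17482279257371636 [424.2 274.8] [9.3 8. ] 88.1
ball sc 10 [0.4215 0.2704 0.1635] 0.15823796628568557 0.1691456541380091 [420.6 270.9] [12.   4.7] 34.8
upright 284 [0.5578 0.3954 0.0679] 0.03001371773511935 0.13919209050755207 [588.5 428.4] [381.6  68.3] 63.5
17 [0.4237 0.2746 0.168 ] 0.011283682888263091
12 [0.4317 0.2769 0.1656] 0.009808006543598202
14 [0.4403 0.2778 0.164 ] 0.00922068306067969
11 [0.4484 0.2785 0.1643] 0.006905432401114409
11 [0.4565 0.28   0.1627] 0.006865536570248187
11 [0.4652 0.2817 0.1621] 0.008723129600572255
12 [0.4728 0.2827 0.161 ] 0.009729966606287777
15 [0.4814 0.2846 0.1598] 0.00982522817191206
28 [0.4885 0.2836 0.1625] 0.015886505846164134
12 [0.4944 0.2843 0.1636] 0.013124119739901019
```

```bash
cat >> h.py <<'E'
from scipy.spatial.transform import Rotation as Ro
np.set_printoptions(precision=4,suppress=True)
def go(target,yaw=None,pose=None):
    """shift in tool axes (cm) and turn (rad) to put TCP at target with tool y along yaw (mod pi)"""
    o=get_obs(); p,rv=(o['eef_pos'],o['orientation']) if pose is None else pose
    R=Ro.from_rotvec(rv).as_matrix(); y=R[:,1]
    sh=R.T@(np.array(target)-p)*100; turn=0
    if yaw is not None:
        cur=np.arctan2(y[1],y[0]); turn=-((yaw-cur+np.pi/2)%np.pi-np.pi/2)   # tool z down
    print('shift cm',sh.round(2),'turn',round(turn,3),'| pos',p,'q6',o['q'][5].round(3),'tool y yaw',np.arctan2(y[1],y[0]).round(3),'z',R[:,2],'F',o['force'],'t',o['clock'],'open',o['opening'])
E
python3 - <<'E'
from h import *
t,dt=load('top');W=world('top',dt)
a=np.radians(-3.5);u=np.array([np.cos(a),np.sin(a)]);v=np.array([-u[1],u[0]])
d=W[...,:2]-np.array([.455,.0335]); s=d@u; l=d@v
m=(abs(l)<.1)&(abs(l)>.03)&(s>.02)&(s<.3)&(W[...,2]>.04)&(W[...,2]<.12)
for k in np.arange(.03,.28,.006):
    q=m&(s>=k)&(s<k+.006); print(round(k,3),q.sum(),W[...,2][q].mean().round(4) if q.any() else '',end='; ')
m=(abs(l)<.03)&(abs(s)<.06)&(W[...,2]>.07)
print()
for k in np.arange(-.03,.06,.004):
    q=m&(s>=k)&(s<k+.004); print(round(k,3),q.sum(),W[...,2][q].max().round(4) if q.any() else '',(l[q].min().round(4),l[q].max().round(4)) if q.any() else '')
go([.49,-.307,.25],np.radians(18.8))
E
```

```text
0.03 0 ; 0.036 0 ; 0.042 0 ; 0.048 2 0.0993; 0.054 102 0.0942; 0.06 120 0.0892; 0.066 93 0.0973; 0.072 91 0.0971; 0.078 95 0.097; 0.084 103 0.0967; 0.09 98 0.097; 0.096 93 0.0971; 0.102 97 0.0975; 0.108 93 0.0972; 0.114 97 0.0972; 0.12 97 0.0969; 0.126 94 0.0976; 0.132 90 0.0973; 0.138 97 0.0972; 0.144 90 0.0974; 0.15 91 0.0972; 0.156 95 0.0971; 0.162 92 0.097; 0.168 95 0.0973; 0.174 95 0.0974; 0.18 92 0.0972; 0.186 89 0.0971; 0.192 93 0.0976; 0.198 84 0.0974; 0.204 96 0.0974; 0.21 85 0.097; 0.216 93 0.0971; 0.222 91 0.0971; 0.228 93 0.0972; 0.234 77 0.0949; 0.24 57 0.0965; 0.246 35 0.0969; 0.252 3 0.0938; 0.258 0 ; 0.264 0 ; 0.27 0 ; 0.276 0 ; 
-0.03 0  
-0.026 0  
-0.022 0  
-0.018 0  
-0.014 0  
-0.01 21 0.1145 (np.float64(-0.0121), np.float64(0.0149))
-0.006 14 0.1192 (np.float64(-0.0125), np.float64(0.014))
-0.002 19 0.1208 (np.float64(-0.0119), np.float64(0.0143))
0.002 13 0.1197 (np.float64(-0.0118), np.float64(0.0145))
0.006 20 0.1168 (np.float64(-0.0123), np.float64(0.0148))
0.01 11 0.1132 (np.float64(-0.0117), np.float64(0.0121))
0.014 6 0.1063 (np.float64(-0.0053), np.float64(0.0089))
0.018 11 0.1086 (np.float64(-0.0059), np.float64(0.0088))
0.022 5 0.1074 (np.float64(-0.0048), np.float64(0.0053))
0.026 7 0.106 (np.float64(-0.0051), np.float64(0.0059))
0.03 8 0.1066 (np.float64(-0.005), np.float64(0.0063))
0.034 5 0.1047 (np.float64(-0.0048), np.float64(0.0066))
0.038 10 0.1057 (np.float64(-0.0047), np.float64(0.0068))
0.042 5 0.1054 (np.float64(-0.0042), np.float64(0.0072))
0.046 9 0.1086 (np.float64(-0.0048), np.float64(0.0069))
0.05 6 0.1062 (np.float64(-0.0043), np.float64(0.0075))
0.054 26 0.1091 (np.float64(-0.0279), np.float64(0.0277))
0.058 16 0.1102 (np.float64(-0.0279), np.float64(0.0247))
shift cm [-56.89 -67.82  -1.86] turn 0.863 | pos [0.2131 0.5338 0.2307] q6 -0.134 tool y yaw 1.191 z [-0.0006 -0.001  -1.    ] F [0.0099 0.7128 1.4094] t 0.1 open 1.0030577328715555
```

Request:
apply_moves:
  commands:
    - [[-10,-12,-0.3],0.15]
    - [[-20,-24,-0.6],0.3]
    - [[-30,-36,-1],0.5]
    - [[-40,-48,-1.4],0.7]
    - [[-48,-57,-1.6],0.8]
    - [[-56.9,-67.8,-1.9],0.863]
    - [[-56.9,-67.8,-1.9],0.863]
    - [[-56.9,-67.8,-1.9],0.863]
    - [[-56.9,-67.8,-1.9],0.863]
    - [[-56.9,-67.8,-1.9],0.863]
    - [[-56.9,-67.8,-1.9],0.863]
    - [[-56.9,-67.8,-1.9],0.863]
    - [[-56.9,-67.8,-1.9],0.863]
    - [[-56.9,-67.8,-1.9],0.863]
    - [[-56.9,-67.8,-1.9],0.863]
    - [[-56.9,-67.8,-1.9],0.863]
    - [[-56.9,-67.8,-1.9],0.863]
    - [[-56.9,-67.8,-1.9],0.863]
    - [[-56.9,-67.8,-1.9],0.863]
    - [[-56.9,-67.8,-1.9],0.863]
  claw: 0

```text
clock: 2.1
eef_pos: [0.4901, -0.307, 0.2494]
orientation: [-1.829, -2.552, -0.0]
force: [-0.4, 0.5, -1.0]
opening: 0.505
finger_force: 0.0
```

```bash
python3 -c "
from h import *
go([.49,-.3072,.107],np.radians(18.8))"
```

```text
shift cm [-0.04  0.   14.24] turn -0.001 | pos [ 0.4901 -0.307   0.2494] q6 -1.02 tool y yaw 0.327 z [-0.0013  0.0011 -1.    ] F [-0.3788  0.536  -0.9934] t 2.1 open 0.5051192297868677
```

Arrived as computed. I go straight down to the block.

Request:
apply_moves:
  commands:
    - [[0,0,3],0]
    - [[0,0,6],0]
    - [[0,0,9],0]
    - [[0,0,11],0]
    - [[0,0,13],0]
    - [[0,0,14.2],0]
    - [[0,0,14.2],0]
    - [[0,0,14.2],0]

```text
clock: 2.9
eef_pos: [0.4905, -0.3064, 0.1093]
orientation: [1.828, 2.554, -0.0]
force: [0.4, 0.0, 0.6]
opening: 0.502
finger_force: 0.0
```

Request:
apply_moves:
  commands:
    - [[0,0,0],0]
    - [[0,0,0],0]
    - [[0,0,0],0]
    - [[0,0,0],0]
    - [[0,0,0],0]
    - [[0,0,0],0]
    - [[0,0,0],0]
    - [[0,0,0],0]
    - [[0,0,0],0]
    - [[0,0,0],0]
  claw: 1

```text
clock: 3.9
eef_pos: [0.4904, -0.307, 0.1094]
orientation: [1.828, 2.553, -0.001]
force: [-2.9, -0.3, 6.6]
opening: 0.125
finger_force: 59.4
```

Request:
apply_moves:
  commands:
    - [[0,0,-1],0]
    - [[0,0,-2],0]
    - [[0,0,-4],0]
    - [[0,0,-6],0]
    - [[0,0,-8.5],0]
    - [[0,0,-11],0]
    - [[0,0,-13.5],0]
    - [[0,0,-15.5],0]
    - [[0,0,-16.5],0]
    - [[0,0,-16.5],0]

```text
clock: 4.9
eef_pos: [0.4906, -0.3068, 0.2749]
orientation: [1.828, 2.552, -0.0]
force: [0.6, 0.2, -1.4]
opening: 0.131
finger_force: 58.7
```

```bash
python3 -c "
from h import *
a=np.radians(8.9); u=np.array([np.cos(a),np.sin(a)])
go(np.r_[np.array([.424,.2742])-.05*u,.27],a)
im,d=snap('scene');save('lift.png',cv2.resize(im[130:330,160:400],(720,600),interpolation=3))"
```

```text
shift cm [58.01  7.49  0.38] turn 0.173 | pos [ 0.4906 -0.3068  0.2749] q6 -1.02 tool y yaw 0.328 z [ 0.0018 -0.0016 -1.    ] F [ 0.5744  0.2445 -1.3724] t 4.9 open 0.13104289960846727
```

View pics/lift.png

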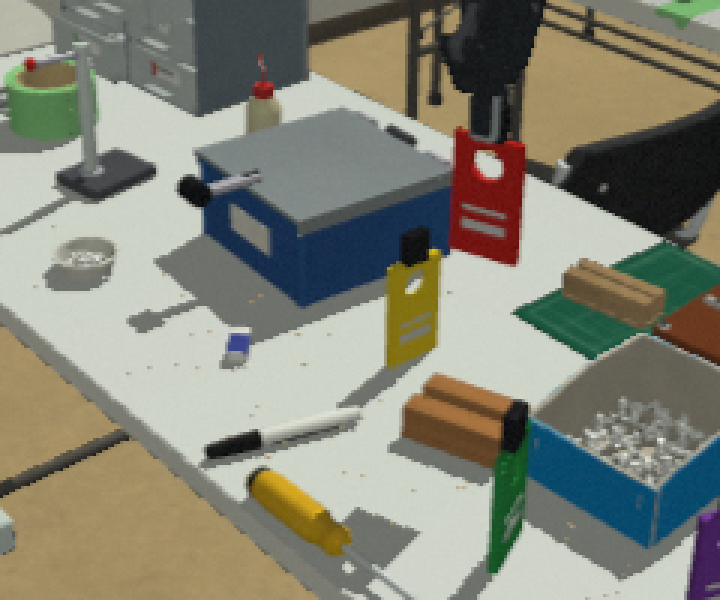

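The tag hangs upright in the fingers at crop (488,195), and the holder at (460,420) is empty. I carry it to just in front of the peg.

Request:
apply_moves:
  commands:
    - [[1.5,0.2,0],0.01]
    - [[4.5,0.6,0],0.02]
    - [[8,1,0],0.03]
    - [[12,1.5,0],0.05]
    - [[16,2.1,0],0.06]
    - [[20,2.6,0],0.08]
    - [[24,3.1,0],0.09]
    - [[28,3.6,0],0.1]
    - [[32,4.1,0],0.11]
    - [[36,4.6,0],0.12]
    - [[40,5.2,0],0.13]
    - [[44,5.7,0],0.14]
    - [[48,6.2,0],0.15]
    - [[52,6.7,0],0.16]
    - [[55,7.1,0],0.165]
    - [[57,7.4,0],0.17]
    - [[58,7.5,0],0.173]
    - [[58,7.5,0],0.173]
    - [[58,7.5,0],0.173]
    - [[58,7.5,0],0.173]

```text
clock: 6.95
eef_pos: [0.3746, 0.2658, 0.2732]
orientation: [2.044, 2.386, -0.0]
force: [0.0, -0.3, -1.7]
opening: 0.131
finger_force: 58.6
```

```bash
python3 -c "
from h import *
a=np.radians(8.9); u=np.array([np.cos(a),np.sin(a)])
go(np.r_[np.array([.424,.2742])-.05*u,.164+.0234],a)"
```

```text
shift cm [0.07 0.02 8.58] turn -0.001 | pos [0.3746 0.2658 0.2732] q6 0.295 tool y yaw 0.154 z [-0.0001 -0.0003 -1.    ] F [ 0.0037 -0.2883 -1.6864] t 6.95 open 0.13146550536904705
```

Request:
apply_moves:
  commands:
    - [[0.1,0,2],0]
    - [[0.1,0,4.5],0]
    - [[0.1,0,7],0]
    - [[0.1,0,8.4],0]
    - [[0.1,0,8.6],0]
    - [[0.1,0,8.6],0]
    - [[0.1,0,8.6],0]

```text
clock: 7.65
eef_pos: [0.3748, 0.2677, 0.1885]
orientation: [2.043, 2.386, 0.002]
force: [0.4, -0.4, -1.2]
opening: 0.128
finger_force: 58.6
```

```bash
python3 - <<'E'
from h import *
a=np.radians(8.9); u=np.array([np.cos(a),np.sin(a)])
go(np.r_[np.array([.424,.2742])-.05*u,.164+.0234],a)
s,ds=snap('scene');t,dt=snap('top')
f=lambda im,r0,r1,c0,c1,k: cv2.resize(im[r0:r1,c0:c1],None,fx=k,fy=k,interpolation=3)
out=np.zeros((480,800,3),np.uint8); A=f(s,130,210,150,215,6);B=f(t,205,285,95,160,6)
out[:,:390]=A;out[:,400:790]=B; save('prehang.png',out)
W=world('scene',ds);H=cv2.cvtColor(s,cv2.COLOR_RGB2HSV).astype(int)
m=((H[...,0]<6)|(H[...,0]>172))&(H[...,1]>120)&(abs(W[...,0]-.37)<.1)&(abs(W[...,1]-.27)<.06)&(W[...,2]>.06)
p=W[m];v,uu=np.nonzero(m);print(m.sum(),p.mean(0),p.min(0),p.max(0),'px',uu.min(),uu.max(),v.min(),v.max())
p=p[p[:,0]<.4]; print(p.mean(0),p.min(0),p.max(0), ((p[:,:2]-[.424,.2742])@np.c_[u,[-u[1],u[0]]]).mean(0))
E
```

```text
shift cm [-0.12 -0.04  0.11] turn -0.001 | pos [0.3748 0.2677 0.1885] q6 0.298 tool y yaw 0.155 z [ 0.0014  0.0006 -1.    ] F [ 0.3901 -0.4355 -1.1649] t 7.65 open 0.12809474195913026
331 [0.3743 0.2594 0.1369] [0.3649 0.2336 0.0869] [0.4275 0.2976 0.1889] px 150 171 148 181
[0.3729 0.2591 0.1361] [0.3649 0.2336 0.0869] [0.3834 0.2976 0.1889] [-0.0528 -0.007 ]
```

View pics/prehang.png

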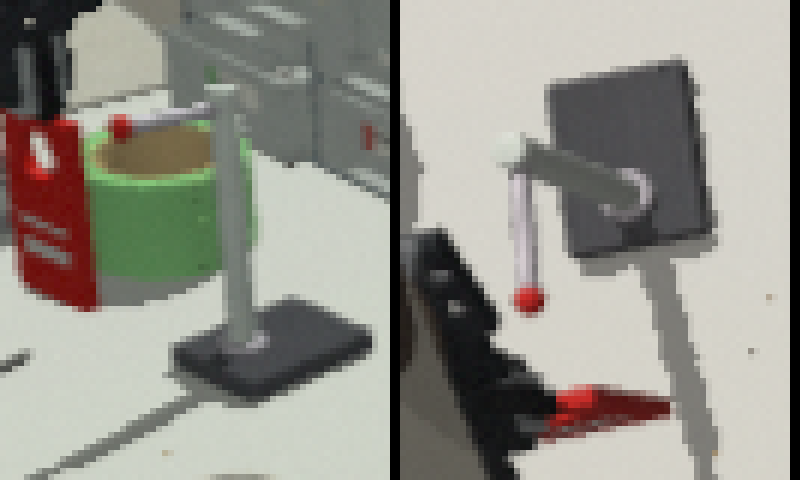

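The tag stands square in front of the red ball (ball at scene crop (122,128), eye at (45,158)), and the measured eye height and lateral position match to 1–2 mm. I push the eye over the tip.

Request:
apply_moves:
  commands:
    - [[-0.1,0.5,0],0]
    - [[-0.1,1.2,0],0]
    - [[-0.1,2,0],0]
    - [[-0.1,2.8,0],0]
    - [[-0.1,3.6,0],0]
    - [[-0.1,4.4,0],0]
    - [[-0.1,5,0],0]
    - [[-0.1,5.6,0],0]
    - [[-0.1,6,0],0]
    - [[-0.1,6,0],0]

```text
clock: 8.75
eef_pos: [0.4341, 0.2759, 0.1872]
orientation: [-2.043, -2.387, 0.0]
force: [-0.3, -0.8, -1.4]
opening: 0.131
finger_force: 58.7
```

```bash
python3 - <<'E'
from h import *
a=np.radians(8.9); u=np.array([np.cos(a),np.sin(a)])
go(np.r_[np.array([.424,.2742])+.031*u,.160+.0234],a)
s,ds=snap('scene');t,dt=snap('top')
f=lambda im,r0,r1,c0,c1,k: cv2.resize(im[r0:r1,c0:c1],None,fx=k,fy=k,interpolation=3)
out=np.zeros((480,800,3),np.uint8); A=f(s,130,210,150,215,6);B=f(t,205,285,95,160,6)
out[:,:390]=A;out[:,400:790]=B; save('on.png',out)
E
```

```text
shift cm [-0.01  2.08  0.38] turn -0.001 | pos [0.4341 0.2759 0.1872] q6 0.262 tool y yaw 0.155 z [-0.0001 -0.0002 -1.    ] F [-0.3304 -0.8173 -1.4305] t 8.75 open 0.13066672794760345
```

View pics/on.png

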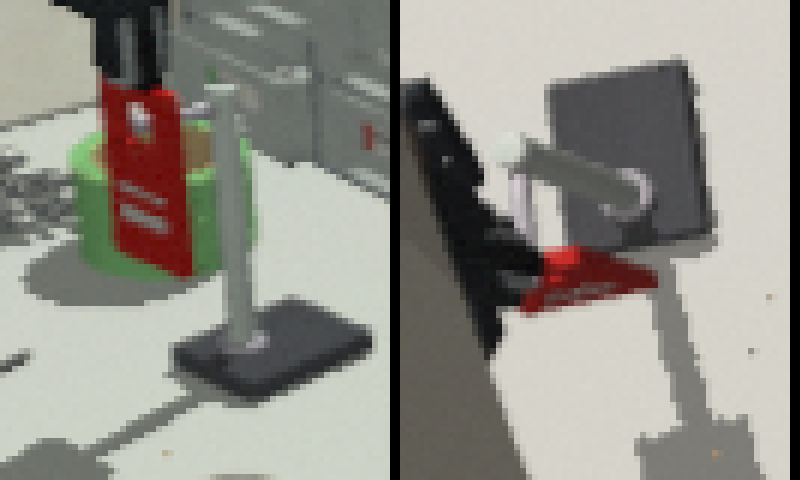

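The red ball no longer shows in front; the peg passes through the eye at crop (140,120) and there is no contact force. I move on 2 cm and lower the tag onto the peg.

Request:
apply_moves:
  commands:
    - [[0,0.6,0.1],0]
    - [[0,1.3,0.2],0]
    - [[0,1.9,0.3],0]
    - [[0,2.1,0.4],0]
    - [[0,2.1,0.6],0]
    - [[0,2.1,0.8],0]
    - [[0,2.1,1],0]
    - [[0,2.1,1],0]
    - [[0,2.1,1],0]

```text
clock: 9.75
eef_pos: [0.4544, 0.2791, 0.1773]
orientation: [2.043, 2.387, -0.0]
force: [0.6, -0.2, -0.9]
opening: 0.126
finger_force: 58.7
```

Request:
apply_moves:
  commands:
    - [[0,0,0.1],0]
    - [[0,0,0.2],0]
    - [[0,0,0.2],0]
    - [[0,0,0.2],0]

```text
clock: 10.15
eef_pos: [0.4544, 0.2791, 0.1753]
orientation: [2.043, 2.387, -0.0]
force: [-1.0, -0.4, -1.6]
opening: 0.123
finger_force: 58.7
```

Request:
apply_moves:
  commands:
    - [[0,0,0.05],0]
    - [[0,0,0.1],0]
    - [[0,0,0.1],0]

```text
clock: 10.45
eef_pos: [0.4545, 0.2792, 0.1744]
orientation: [2.043, 2.387, 0.0]
force: [-0.6, -0.1, -0.0]
opening: 0.127
finger_force: 59.0
```

Request:
apply_moves:
  commands:
    - [[0,0,0.05],0]
    - [[0,0,0.1],0]
    - [[0,0,0.1],0]

```text
clock: 10.75
eef_pos: [0.4546, 0.2793, 0.174]
orientation: [2.042, 2.387, 0.001]
force: [-2.3, 0.1, 7.8]
opening: 0.125
finger_force: 60.2
```

Contact with the peg (about 8 N). I release with a small opening and then go straight up.

Request:
apply_moves:
  commands:
    - [[0,0,-0.05],0]
    - [[0,0,-0.05],0]
    - [[0,0,-0.05],0]
    - [[0,0,-0.05],0]
    - [[0,0,-0.05],0]
    - [[0,0,-0.05],0]
    - [[0,0,-0.05],0]
  claw: 0.35

```text
clock: 11.45
eef_pos: [0.4545, 0.2791, 0.1738]
orientation: [2.043, 2.387, -0.0]
force: [0.0, -0.3, 0.4]
opening: 0.324
finger_force: 0.0
```

Request:
apply_moves:
  commands:
    - [[0,0,-0.3],0]
    - [[0,0,-0.8],0]
    - [[0,0,-1.5],0]
    - [[0,0,-2.5],0]
    - [[0,0,-3.5],0]
    - [[0,0,-5],0]
    - [[0,0,-7],0]
    - [[0,0,-9],0]
    - [[0,0,-10],0]
    - [[0,0,-10],0]

```text
clock: 12.45
eef_pos: [0.4549, 0.2793, 0.2755]
orientation: [2.042, 2.386, 0.003]
force: [0.6, 0.4, 0.4]
opening: 0.321
finger_force: 0.0
```

```bash
python3 - <<'E'
from h import *
go([.4571,.0345,.22],np.radians(86.5))
s,ds=snap('scene');t,dt=snap('top')
f=lambda im,r0,r1,c0,c1,k: cv2.resize(im[r0:r1,c0:c1],None,fx=k,fy=k,interpolation=3)
out=np.zeros((480,800,3),np.uint8); A=f(s,130,210,150,215,6);B=f(t,205,285,95,160,6)
out[:,:390]=A;out[:,400:790]=B; save('rel.png',out)
E
```

```text
shift cm [-24.22  -3.57   5.53] turn -1.355 | pos [0.4549 0.2793 0.2755] q6 0.251 tool y yaw 0.155 z [ 0.0022  0.0009 -1.    ] F [0.62   0.4463 0.3743] t 12.45 open 0.3209916494299076
```

View pics/rel.png

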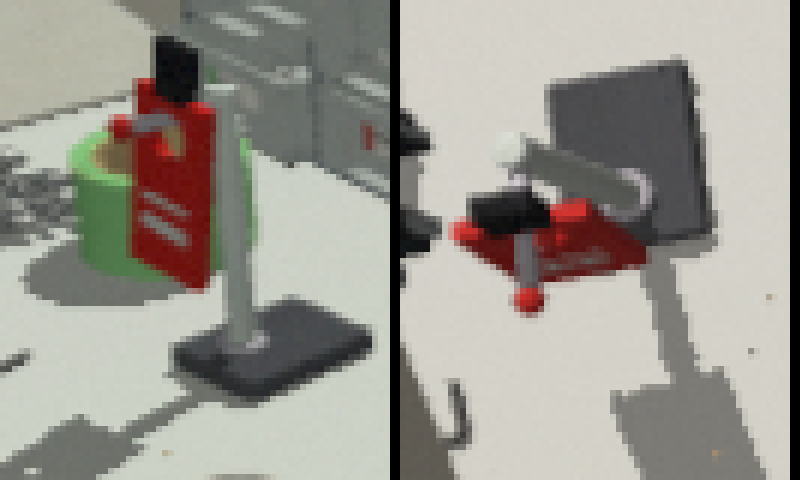

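The tag hangs free on the peg, with the ball in front of its face (crop (120,128) in scene, (528,298) in top). Now the knob.

Request:
apply_moves:
  commands:
    - [[-2,-0.3,0],-0.14]
    - [[-4.5,-0.7,0],-0.28]
    - [[-7.5,-1.1,0],-0.42]
    - [[-11,-1.6,0],-0.56]
    - [[-14.5,-2.1,0],-0.7]
    - [[-18,-2.7,1],-0.84]
    - [[-21,-3.1,2],-0.98]
    - [[-23,-3.4,3],-1.12]
    - [[-24.2,-3.6,4],-1.25]
    - [[-24.2,-3.6,5.5],-1.355]
    - [[-24.2,-3.6,5.5],-1.355]
    - [[-24.2,-3.6,5.5],-1.355]
    - [[-24.2,-3.6,5.5],-1.355]
    - [[-24.2,-3.6,5.5],-1.355]
  claw: -0.2

```text
clock: 13.95
eef_pos: [0.4564, 0.0347, 0.2193]
orientation: [0.097, 3.139, -0.0]
force: [0.3, -0.3, -0.7]
opening: 0.599
finger_force: 0.0
```

```bash
python3 -c "
from h import *
go([.4571,.0345,.084],np.radians(86.5))"
```

```text
shift cm [-0.06 -0.01 13.53] turn -0.001 | pos [0.4564 0.0347 0.2193] q6 -1.602 tool y yaw 1.509 z [ 0.0007 -0.0001 -1.    ] F [ 0.2553 -0.343  -0.7459] t 13.95 open 0.5987505329317305
```

Request:
apply_moves:
  commands:
    - [[-0.1,0,2],0]
    - [[-0.1,0,4.5],0]
    - [[-0.1,0,7],0]
    - [[-0.1,0,9.5],0]
    - [[-0.1,0,11.5],0]
    - [[-0.1,0,13],0]
    - [[-0.1,0,13.6],0]
    - [[-0.1,0,13.6],0]
    - [[-0.1,0,13.6],0]

```text
clock: 14.85
eef_pos: [0.4577, 0.0344, 0.0837]
orientation: [0.096, 3.139, -0.0]
force: [0.8, 0.1, -0.1]
opening: 0.596
finger_force: 0.0
```

Request:
apply_moves:
  commands:
    - [[0,0,0],0]
    - [[0,0,0],0]
    - [[0,0,0],0]
    - [[0,0,0],0]
    - [[0,0,0],0]
    - [[0,0,0],0]
    - [[0,0,0],0]
    - [[0,0,0],0]
  claw: 1

```text
clock: 15.65
eef_pos: [0.4576, 0.0342, 0.0832]
orientation: [0.096, 3.139, -0.001]
force: [0.1, -4.9, 5.8]
opening: 0.317
finger_force: 59.8
```

```bash
python3 -c "
import numpy as np
for t in [1,2,4,6,9,12,15,18,21,24,27,30,33,36,39,42,44,46,48,50,51,52,54,55,56,57,58,59,60,61,62]:
    a=np.radians(t);print(t,round(-(24-24*np.cos(a)+1.2*np.sin(a)),2),round(-(24*np.sin(a)+1.2*np.cos(a)-1.2),2))"
```

```text
1 -0.02 -0.42
2 -0.06 -0.84
4 -0.14 -1.67
6 -0.26 -2.5
9 -0.48 -3.74
12 -0.77 -4.96
15 -1.13 -6.17
18 -1.55 -7.36
21 -2.02 -8.52
24 -2.56 -9.66
27 -3.16 -10.76
30 -3.82 -11.84
33 -4.53 -12.88
36 -5.29 -13.88
39 -6.1 -14.84
42 -6.97 -15.75
44 -7.57 -16.34
46 -8.19 -16.9
48 -8.83 -17.44
50 -9.49 -17.96
51 -9.83 -18.21
52 -10.17 -18.45
54 -10.86 -18.92
55 -11.22 -19.15
56 -11.57 -19.37
57 -11.94 -19.58
58 -12.3 -19.79
59 -12.67 -19.99
60 -13.04 -20.18
61 -13.41 -20.37
62 -13.79 -20.55
```

Request:
apply_moves:
  commands:
    - [[0,0,-0.4],0]
    - [[-0.05,0,-0.85],0]
    - [[-0.15,0,-1.65],0]
    - [[-0.25,0,-2.5],0]
    - [[-0.5,0,-3.75],0]
    - [[-0.75,0,-4.95],0]
    - [[-1.15,0,-6.15],0]
    - [[-1.55,0,-7.35],0]
    - [[-2,0,-8.5],0]
    - [[-2.55,0,-9.65],0]
    - [[-3.15,0,-10.75],0]
    - [[-3.8,0,-11.85],0]
    - [[-4.55,0,-12.9],0]
    - [[-5.3,0,-13.9],0]
    - [[-6.1,0,-14.85],0]
    - [[-6.6,0,-15.3],0]
    - [[-6.95,0,-15.75],0]
    - [[-6.95,0,-15.75],0]
    - [[-6.95,0,-15.75],0]

```text
clock: 17.55
eef_pos: [0.5264, 0.0291, 0.2396]
orientation: [-0.097, -3.139, 0.003]
force: [0.3, -11.5, -4.5]
opening: 0.32
finger_force: 60.4
```

```bash
cat > lid.py <<'E'
from h import *
t,dt=snap('top');s,ds=snap('scene')
a=np.radians(-3.5);u=np.array([np.cos(a),np.sin(a)]);v=np.array([-u[1],u[0]]);h=np.array([.6966,.0197])
for n,d in(('top',dt),('scene',ds)):
    W=world(n,d);r=(W[...,:2]-h);S=-(r@u);L=r@v;Z=W[...,2]-.092
    R=np.hypot(S,Z);m=(abs(L)<.09)&(abs(L)>.03)&(R>.06)&(R<.18)&(Z>.03)&(S>-.03)
    if m.sum()<20: print(n,'few',m.sum());continue
    p=np.c_[S[m],Z[m]].astype(np.float32);vx,vy,x0,y0=cv2.fitLine(p,cv2.DIST_HUBER,0,.001,.001).ravel()
    print(n,m.sum(),'lid deg line',np.degrees(np.arctan2(vy,vx))%180,'median ray',np.degrees(np.median(np.arctan2(p[:,1],p[:,0]))))
o=get_obs();k=o['eef_pos'];r=k[:2]-h;A=np.arctan2(k[2]+.0205-.092,-r@u);print('knob angle from tool',np.degrees(A)-np.degrees(np.arctan2(12,240)),'rad',np.hypot(k[2]+.0205-.092,r@u))
go([0,0,0])
E
python3 lid.py
```

```text
top 541 lid deg line 41.490986 median ray 43.793236
scene 120 lid deg line 42.97572 median ray 39.06811
knob angle from tool 41.73319016948026 rad 0.2394035985261418
shift cm [52.32 -6.1  24.05] turn 0 | pos [0.5264 0.0291 0.2396] q6 -1.599 tool y yaw 1.509 z [-0.0016 -0.002  -1.    ] F [  1.4943 -12.7476  -4.154 ] t 17.65 open 0.31452224809421775
```

The lid follows the tool (camera 41.5–43°, tool 41.7°). I continue slowly to about 61°.

Request:
apply_moves:
  commands:
    - [[-0.3,0,-0.3],0]
    - [[-0.6,-0.05,-0.6],0]
    - [[-1.25,-0.05,-1.15],0]
    - [[-1.9,-0.1,-1.7],0]
    - [[-2.55,-0.1,-2.2],0]
    - [[-3.2,-0.1,-2.7],0]
    - [[-3.9,-0.1,-3.15],0]
    - [[-4.25,-0.1,-3.4],0]
    - [[-4.6,-0.1,-3.6],0]
    - [[-5,-0.1,-3.85],0]
    - [[-5.35,-0.1,-4.05],0]
    - [[-5.7,-0.1,-4.25],0]
    - [[-6.1,-0.1,-4.45],0]
    - [[-6.45,-0.1,-4.6],0]
    - [[-6.45,-0.1,-4.6],0]
    - [[-6.45,-0.1,-4.6],0]
    - [[-6.45,-0.1,-4.6],0]

```text
clock: 19.35
eef_pos: [0.5907, 0.0243, 0.2857]
orientation: [-0.097, -3.138, 0.003]
force: [-1.0, -9.8, -3.3]
opening: 0.316
finger_force: 60.9
```

```bash
python3 lid.py
```

```text
top 192 lid deg line 60.253036 median ray 62.446693
scene 466 lid deg line 60.70355 median ray 58.50305
knob angle from tool 60.81413029792628 rad 0.23897301409338176
shift cm [58.76 -6.02 28.67] turn 0 | pos [0.5907 0.0243 0.2857] q6 -1.597 tool y yaw 1.509 z [-0.0017 -0.0016 -1.    ] F [ -0.4172 -11.3613  -2.7929] t 19.45 open 0.3128111228363017
```

The lid is at about 60.6°, past balance and held. I ease it back to 51°.

Request:
apply_moves:
  commands:
    - [[0.2,0,0.1],0]
    - [[0.55,0,0.25],0]
    - [[0.9,0,0.45],0]
    - [[1.3,0,0.7],0]
    - [[1.65,0,0.9],0]
    - [[2,0,1.1],0]
    - [[2.35,0,1.35],0]
    - [[2.7,0,1.6],0]
    - [[3.05,0,1.8],0]
    - [[3.4,0,2.05],0]
    - [[3.55,0,2.15],0]
    - [[3.55,0,2.15],0]
    - [[3.55,0,2.15],0]
    - [[3.55,0,2.15],0]
    - [[3.55,0,2.15],0]
    - [[3.55,0,2.15],0]

```text
clock: 21.05
eef_pos: [0.5557, 0.0269, 0.265]
orientation: [0.096, 3.139, -0.002]
force: [-0.0, -7.4, 2.7]
opening: 0.316
finger_force: 60.8
```

```bash
python3 lid.py; python3 -c "
from h import *
s,_=load('scene');save('end.png',cv2.resize(s[120:270,120:320],(800,600),interpolation=3))"
```

```text
top 343 lid deg line 50.54478 median ray 52.97249
scene 273 lid deg line 50.221737 median ray 48.73996
knob angle from tool 51.05480084224983 rad 0.23948425428433082
shift cm [55.32 -6.06 26.47] turn 0 | pos [0.5557 0.0268 0.265 ] q6 -1.599 tool y yaw 1.509 z [ 0.0006 -0.0011 -1.    ] F [-0.2404 -7.8699  2.1022] t 21.15 open 0.3138680894577855
```

View pics/end.png

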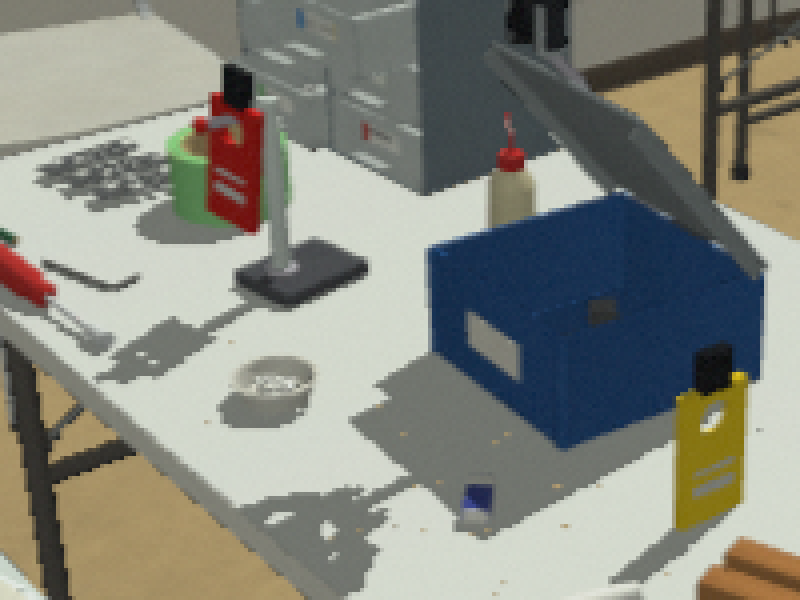

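The lid is held at about 51° (crop (620,150)). The tag still hangs on the peg (235,160), and the oiler, dish and eraser are where they were. I hand in now.

```bash
python3 -c "
from plant import finish_job
print(finish_job())"
```

```text
the job is handed in; nothing more can be done
None
```

The job is handed in: the red tag hangs free on the peg, and the lid went to about 61° and is now held still at about 51° by the gripper, about 21 s of the 64 s used.

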